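# Dock the banchan dish behind the tray's spring catch

## Robot

A 7-joint arm with a two-finger parallel gripper is mounted at the origin on the work surface. World frame = base frame: x ahead of the robot, y to its left, z up, the work surface at z = 0. Lengths are in m, angles in rad, forces in N, time in s.
With the tool pointing down it reaches from about 0.425 to 0.875 m from the base axis. Payload 8.4 kg.
Tool frame: the origin (TCP) lies midway between the tips of the shut fingers; the grasp point (between the pads) lies 19 mm behind it (pinch_z is the distance from the TCP to the grasp point, in m); x points along the fingers, z is the direction in which the jaws open and shut, and the axes are right-handed (so a half turn about x gives the same grasp; the last joint's range is limited). The gripper opens to 87 mm and grips with 3 to 60 N. Pads are 19 mm wide; open, the fingers measure 117 mm over their backs; the gripper's body (75 mm by 190 mm) begins 51 mm behind the grasp point.
Start: joints at [-1.381, 0.333, 0.04, 1.465, -0.013, 1.343, -0.059], TCP at [0.185, 0.623, 0.223] pointing down, gripper open.
Joint ranges: [-2.58, 2.58], [-0.38, 2.09], [-1.3, 1.39], [0.25, 2.4], [-1.5, 4.64], [0.08, 2.09], [-2.65, 2.65]. Speed limits (rad/s): [2.22, 2.22, 2.79, 2.79, 3.14, 3.14, 3.14].

## Interface

Orientations are given as a unit quaternion [x, y, z, w].
In Python, from plant import * gives the robot as it stands.
- The arm moves only by the tool drive_tool, never from a script. Its argument "moves" is text: rows parted by semicolons, each of 7 numbers parted by spaces: the shift along the tool's x, y, z in mm, then the turn, a rotation vector about the tool's x, y, z in rad, then the opening, from -1 (shut) to 1 (fully open). In form: tx ty tz wx wy wz claw; .... A call has exactly 8 rows; each row is the pose to reach, as a shift and turn from the pose commanded when the call began, along the tool's axes at that moment; what a row does not reach only later rows make up. A row lasts 1/8 s, in which the tool goes at most 62.5 mm and 10.7 degrees, less where a joint would pass 70% of its speed; a pose out of reach is approached as far as the arm can. A call with a gripper value outside its range is refused whole. The fingers move at their own pace and stop on an object; "squeeze" is the grip in N (left out, the last holds). Time passes only in rows, so rows that repeat a pose let the fingers close, or fill a call up. It gives the time, the measured TCP pose, the force and the opening at its end, in the units of the state.
- state(): the state, without advancing time (a new reading comes with each control period).
- read_camera(name): name is "scene" or "side" or "wrist"; returns (picture, depth): 384x512x3 uint8, red, green, blue; 384x512 float32, m along the optical axis (not along the pixel's ray), 0 where there is no reading.
- get_calibration(name): a dict with "intrinsics" (3x3 intrinsics, pixels), "world_from_camera" (4x4, takes a point from camera to world coordinates); the wrist camera has in their place "tool_from_camera" (4x4, takes a point from camera to tool coordinates, whose origin is the TCP and whose axes are the tool frame's). Camera axes: x right, y up, looking along -z (the intrinsics and any distortion apply to the point x, -y, -z); pixel columns grow to the right and rows downward; lengths in m; the calibration is good to about 2 mm. A picture is of the moment at which its call begins: read the wrist's pose just before it. get_calibration takes no time and is no camera call.
- finish_job(): hands the job in, once; it reports no verdict.
The state is a dict: "t": time; "qpos": joint angles; "qvel": joint speeds; "joint_torque": joint torques, N m; "eef_pos": TCP position; "tcp_rot": TCP orientation; "wrist_force": force on the tool from outside, world axes, zero at the start; "ft_torque": the same for the moment, N m; "gripper_width": finger opening in m.
Only numpy, scipy, OpenCV 4.12 (cv2) and the standard library are available. Lean on these libraries where they do the work, as an engineer would, in place of code of your own. Each camera call takes 0.05 s, during which the arm holds its last target.

## Task

Lock the blue-lidded dish into the far bay of the wooden tray: with a fingertip behind the dish press the sprung steel plate right down so that its two red lugs drop, and keep it down while you push the dish over them, until it is wholly past and home against the end stop. Then let the plate spring up, so that the lugs stand behind the dish, and take the hand away. Only press and push: do not lift or tip the dish, and leave the stacked dishes, the lids, the spoon rest and the spoon where they are.

Things in the scene. Friction and masses are not known exactly. Their poses are not given: they have to be found in the camera images.
- rack: Wooden tray fixed on the table, 325 x 166 mm, open at its -x end (x = -200). Origin on the table below the line of the lugs, midway across; z up, +x is the way the dish travels. Runner tops, on which the dish slides: z 24 mm, y 54 to 73 mm each side. Side walls inside at y = +-73, 36 mm high.
- end_stop (a point): Middle of the inner face of the tray's end stop, on tray x = +115 mm at z = 24 mm; the stop's top is at z = 44 mm.
- plate_mid (a point): On top of the sprung steel plate at tray x = 0, midway between the lugs; moves with the plate: z 22 mm when up, 10 mm fully down. The plate is 104 mm wide, fills the gap between the runners from tray x = -190 to +40 mm and stays level wherever it is pressed.
- lug_left (a point): Top of the red lug on the tray's +y side, at tray x = 0, y = +46 mm; the other is at y = -46. Each is 6 mm along x, 10 mm along y and stands 7 mm above the plate, leaving 82 mm free between them for a finger. Top at z 29 mm with the plate up, 17 mm with it fully down.
- catch (a joint): How far the sprung plate with the lugs is pressed down, in m: 0 up (lugs block the dish), 0.012 fully down on its stop; beyond 0.005 the lugs are below the runner tops. The spring (350 N/m) needs about 3 N to start and 7 N at the bottom; let go, the plate springs back up.
- dish_center (a point): Centre (half-way up) of the loose glass dish with blue lid, about 0.45 kg, 95 mm along its own x, 140 mm along y, 36 mm high; the glass is 92 x 136 mm below the 9 mm high lid rim. Starts on the runners before the lugs (-x side), with 3 mm play each side; behind it the plate lies bare. Home at the end stop its centre is at tray x = +67 mm, z = 42 mm.
- stack: Bystander: stack of three such dishes, 95 x 140 x 108 mm high, beyond the tray's end stop. Origin at the centre of the underside.
- lids: Bystander: stack of round hard silicone lids, 96 mm across, 40 mm high with its knob. Origin at the centre of the underside.
- rest: Bystander: bamboo spoon rest, 75 x 110 x 12 mm. Origin at the centre of the underside.
- spoon: Bystander: steel spoon 170 mm long lying flat along its x on the table. Origin on its underside.
- dish: The same blue-lidded dish; origin at the centre of its underside.
There are look-alikes about, which are no part of the job. What is meant by the dish is not yellow, and is the smaller of those in its own colour.

How it is judged:
On the way:
1. the dish is over the lugs while the robot itself holds the plate down (x of dish_center in the frame of rack between -0.035 and 0.035 m and value of joint catch above 0.0065 m and contact force between the fingers and rack above 0.5 N), for 0.1 s.
At the end, for the whole second after the job is handed in: The dish lies flat on the runners at rest within 8 mm of the end stop (its centre at tray x over 59.5 mm), and the sprung plate is back up (within 2 mm) so that the lugs stand behind the dish (x of dish_center in the frame of rack between 0.0595 and 0.075 m and z of dish_center in the frame of rack between 0.038 and 0.046 m and angle between dish_center's own z axis and vertical below 0.05 rad and value of joint catch below 0.002 m and linear speed of dish below 0.02 m/s); the robot touches nothing.
It fails at once if the plate is let up (under 6.5 mm down) while the dish is over the lugs (x of dish_center in the frame of rack between -0.042 and 0.044 m and value of joint catch below 0.0065 m).
It fails at once if the dish is lifted more than 10 mm (z of dish_center in the frame of rack above 0.052 m).
It fails at once if the dish is tipped (angle between dish_center's own z axis and vertical above 0.15 rad).
It fails at once if a bystander (stacked dishes, lids, spoon rest or spoon) is shifted more than 15 mm (distance of any of stack, lids, rest, spoon from where it was at the start of the episode above 0.015 m).
It also fails if it takes over 38 s, if anything falls off the work surface, if the arm or the gripper's body presses on something with over 40 N, if the wrist force passes 120 N, or if a joint passes its speed limit or range.

## Working session

There is one attempt and no reset: what is moved stays moved. The work goes in short steps, Python scripts to look and compute and a tool call to move; the robot and the scene stay as the last step left them, time stands still between calls to the robot, and variables do not carry over. Pictures are saved under pics/ and viewed, and the job is handed in when it is done.

Besides the shell and the picture viewer there is one more tool, called after "Request:" in YAML: its name, and indented under it one key for each argument. drive_tool: Moves the arm, as the interface text tells. Its arguments: {"type":"object","properties":{"moves":{"type":"string"},"squeeze":{"type":"number"}},"required":["moves"]}

```bash
mkdir -p pics
python3 - <<'E'
from plant import *
import cv2,numpy as np
s=state();print(s)
for n in("scene","side","wrist"):
    im,d=read_camera(n);cv2.imwrite(f"pics/{n}0.png",im[:,:,::-1]);np.savez(f"{n}0.npz",im=im,d=d)
    print(n,get_calibration(n))
E
```

```text
{'t': 0.0, 'qpos': array([-1.38117255,  0.33391156,  0.03986553,  1.46627421, -0.01339357,
        1.34333877, -0.0584336 ]), 'qvel': array([ 0.00023779, -0.00110335, -0.00020972,  0.00087267,  0.00058193,
       -0.00192289,  0.00127496]), 'joint_torque': array([-3.98683123e-04, -6.56353927e+01,  1.33456752e+00, -4.03804493e+01,
       -5.97363780e-02,  4.44864028e-02,  1.63296759e-04]), 'eef_pos': array([0.18502434, 0.62260241, 0.22165733]), 'tcp_rot': array([-0.42324085,  0.56718443,  0.4224722 ,  0.56629166]), 'wrist_force': array([-0.36164221,  0.62280088, -0.15296652]), 'ft_torque': array([-0.0079233 , -0.03311992,  0.06149725]), 'gripper_width': 0.08674512504680293}
scene {'intrinsics': array([[435.87904048,   0.        , 259.35116223],
       [  0.        , 435.87904048, 189.50854204],
       [  0.        ,   0.        ,   1.        ]]), 'world_from_camera': array([[-0.1122817 , -0.56426468,  0.8179231 ,  1.39552327],
       [ 0.99358957, -0.07463647,  0.08490676,  0.04451627],
       [ 0.01313701,  0.82221333,  0.56902781,  0.66129975],
       [ 0.        ,  0.        ,  0. 
[... 304 characters left out ...]
0.65378142,  0.73885823,  0.8005589 ],
       [-0.02150122,  0.75108814,  0.65985173,  0.82645631],
       [ 0.        ,  0.        ,  0.        ,  1.        ]])}
wrist {'intrinsics': array([[296.6934864 ,   0.        , 255.03328717],
       [  0.        , 296.6934864 , 192.83920363],
       [  0.        ,   0.        ,   1.        ]]), 'tool_from_camera': array([[ 3.29778464e-04,  2.92910314e-01, -9.56139864e-01,
        -1.62715278e-01],
       [-1.21554979e-03,  9.56139327e-01,  2.92909730e-01,
         8.05632076e-02],
       [ 9.99999207e-01,  1.06564029e-03,  6.71361229e-04,
        -6.20480234e-04],
       [ 0.00000000e+00,  0.00000000e+00,  0.00000000e+00,
         1.00000000e+00]])}
```

View pics/scene0.png

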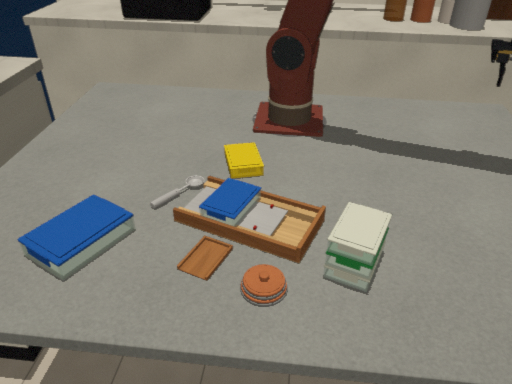

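View pics/side0.png

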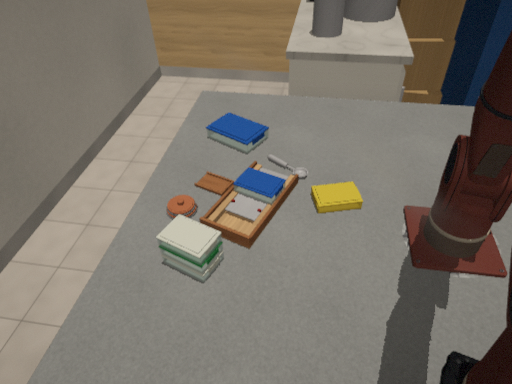

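View pics/wrist0.png

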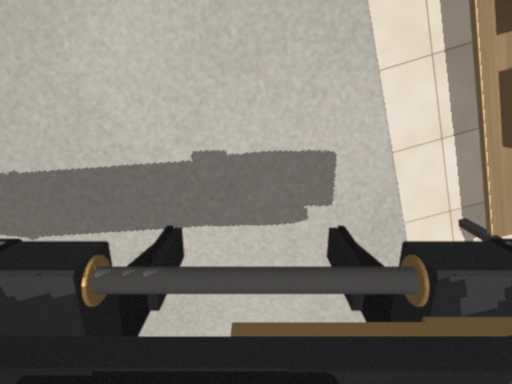

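Run:
```python
import cv2,numpy as np
im=np.load("scene0.npz")['im'];c=im[170:260,165:335];cv2.imwrite("pics/c1.png",cv2.resize(c,None,fx=4.7,fy=4.7,interpolation=2)[:,:,::-1])
im=np.load("side0.npz")['im'];c=im[155:245,195:310];cv2.imwrite("pics/c2.png",cv2.resize(c,None,fx=6,fy=6,interpolation=2)[:,:,::-1])
```

```text
(no output)
```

View pics/c1.png

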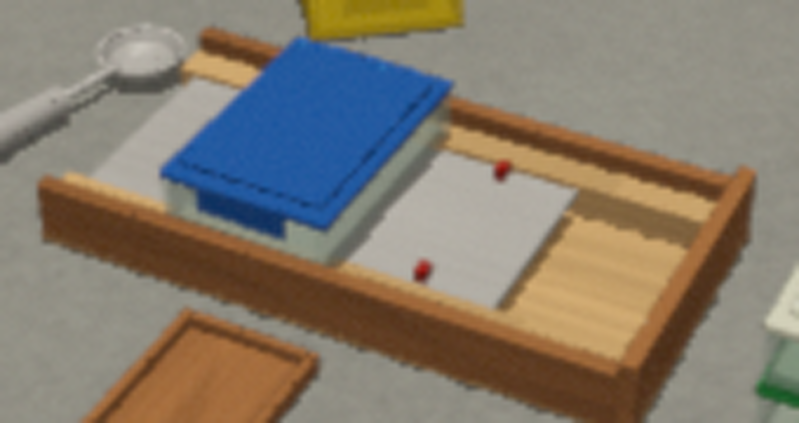

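View pics/c2.png

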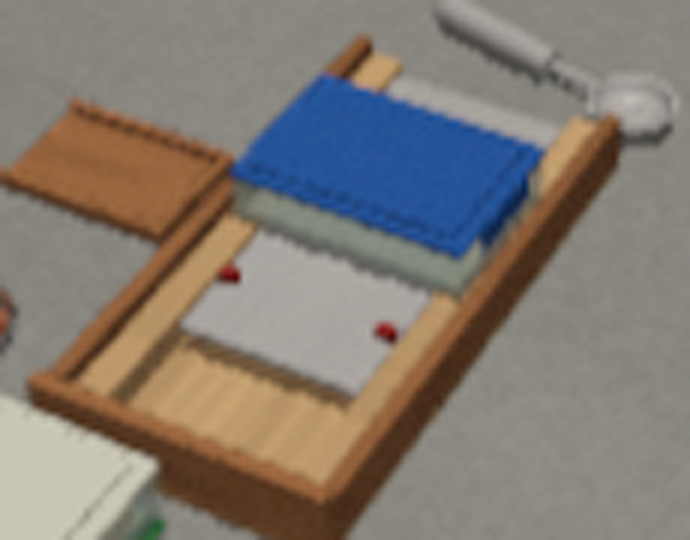

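```bash
cat > h.py <<'E'
from plant import *
import cv2,numpy as np
def ray(n,u,v,z,T=None):
    c=get_calibration(n);K=c["intrinsics"];T=c["world_from_camera"] if T is None else T
    d=T[:3,:3]@np.array([(u-K[0,2])/K[0,0],-(v-K[1,2])/K[1,1],-1.])
    o=T[:3,3];return o+d*(z-o[2])/d[2]
def proj(n,P,T=None):
    c=get_calibration(n);K=c["intrinsics"];T=c["world_from_camera"] if T is None else T
    p=(np.atleast_2d(P)-T[:3,3])@T[:3,:3]
    return np.c_[K[0,0]*p[:,0]/-p[:,2]+K[0,2],K[1,1]*-p[:,1]/-p[:,2]+K[1,2]]
E
python3 - <<'E'
from h import *
S=lambda x,y:(165+x/4.7,170+y/4.7)
D=lambda x,y:(195+x/6,155+y/6)
# tray pts: (scene px, side px, tray xyz)
pts={'lugL':((503,163),(387,327),(0,46,29)),'lugR':((424,264),(230,269),(0,-46,29)),
'plateL':((578,190),(357,400),(40,52,22)),'plateR':((500,307),(183,325),(40,-52,22))}
obs=[]
for k,(a,b,t) in pts.items():
    for n,p in(("scene",S(*a)),("side",D(*b))):
        w=ray(n,*p,t[2]/1000);obs.append((t,w,n));print(k,n,w.round(4))
for cam in(("scene",),("side",),("scene","side")):
    A=np.array([o[0][:2] for o in obs if o[2] in cam])/1000;B=np.array([o[1][:2] for o in obs if o[2] in cam])
    a0=A.mean(0);b0=B.mean(0);H=(A-a0).T@(B-b0);th=np.arctan2(H[0,1]-H[1,0],H[0,0]+H[1,1])
    R=np.array([[np.cos(th),-np.sin(th)],[np.sin(th),np.cos(th)]]);o=b0-R@a0
    print(cam,np.degrees(th),o,(B-(A@R.T+o)).round(4).tolist())
# dish lid corners, z=.060
for n,p in (("scene",S(297,40)),("scene",S(453,84)),("scene",S(165,173)),("scene",S(327,222)),("side",D(330,78)),("side",D(545,150)),("side",D(235,175)),("side",D(465,245))):
    w=ray(n,*p,.060)[:2];print(n,((w-o)@R).round(4))
E
```

```text
lugL scene [ 0.547 -0.012  0.029]
lugL side [ 0.5434 -0.0102  0.029 ]
lugR scene [ 0.6334 -0.0427  0.029 ]
lugR side [ 0.6298 -0.0408  0.029 ]
plateL scene [0.5557 0.0276 0.022 ]
plateL side [0.5508 0.0348 0.022 ]
plateR scene [ 0.6522 -0.0039  0.022 ]
plateR side [ 0.6464 -0.0042  0.022 ]
('scene',) 71.17055847730116 [ 0.59058803 -0.02669864] [[-0.0001, -0.0002], [-0.0008, -0.0012], [0.0014, -0.0003], [-0.0006, 0.0017]]
('side',) 69.65797405817554 [ 0.58564926 -0.02385738] [[0.0009, -0.0023], [0.001, -0.001], [0.0, 0.0031], [-0.0019, 0.0002]]
('scene', 'side') 70.4101170685836 [ 0.5881167  -0.02527917] [[0.0022, -0.0022], [-0.0014, -0.0003], [0.0019, -0.002], [-0.0017, -0.0001], [0.0032, -0.0022], [-0.0017, 0.005], [0.0016, 0.0011], [-0.0041, 0.0008]]
scene [-0.1288  0.0549]
scene [-0.0365  0.0555]
scene [-0.1279 -0.0773]
scene [-0.0393 -0.0752]
side [-0.1276 -0.0576]
side [-0.1264  0.0719]
side [-0.0349 -0.0603]
side [-0.042   0.0692]
```

```bash
cat >> h.py <<'E'
from scipy.spatial.transform import Rotation as Ro
YAW=np.radians(70.6);O=np.array([0.588,-0.0253])
def t2w(x,y,z):
    c,s=np.cos(YAW),np.sin(YAW);return np.array([O[0]+c*x-s*y,O[1]+s*x+c*y,z])
def w2t(p):
    c,s=np.cos(YAW),np.sin(YAW);d=np.array(p[:2])-O;return np.array([c*d[0]+s*d[1],-s*d[0]+c*d[1],p[2]])
def goal(sgn):  # tool x down, tool y = sgn*tray x
    y=sgn*np.array([np.cos(YAW),np.sin(YAW),0]);x=np.array([0,0,-1.]);return np.c_[x,y,np.cross(x,y)]
def rel(R0,p0,p,R=None):
    s=1000*R0.T@(np.array(p)-p0); w=Ro.from_matrix(R0.T@R).as_rotvec() if R is not None else np.zeros(3)
    return s.round(1),w.round(4)
E
python3 - <<'E'
from h import *
s=state();R0=Ro.from_quat(s['tcp_rot']).as_matrix();print(R0.round(3))
for sg in(1,-1):
  for p in((0.45,0.45,.23),(0.58,0.15,.23),tuple(t2w(-.160,0,.13))):
    print(sg,p,rel(R0,s['eef_pos'],p,goal(sg)))
for n,u,v in(("scene",360,235),("scene",242,152)):
    print(ray(n,u,v,.05), w2t(ray(n,u,v,.05)))
E
```

```text
[[-0.    -0.959  0.285]
 [-0.001  0.285  0.959]
 [-1.    -0.    -0.001]]
1 (0.45, 0.45, 0.23) (array([  -8. , -303.2,  -90.1]), array([ 1.6206e+00, -9.0000e-04,  1.1000e-03]))
1 (0.58, 0.15, 0.23) (array([  -7.7, -513.3, -340.7]), array([ 1.6206e+00, -9.0000e-04,  1.1000e-03]))
1 (np.float64(0.5348542188986074), np.float64(-0.17621562527161613), np.float64(0.13)) (array([  92.7, -562.9, -666.1]), array([ 1.6206e+00, -9.0000e-04,  1.1000e-03]))
-1 (0.45, 0.45, 0.23) (array([  -8. , -303.2,  -90.1]), array([-1.521e+00, -1.000e-03, -9.000e-04]))
-1 (0.58, 0.15, 0.23) (array([  -7.7, -513.3, -340.7]), array([-1.521e+00, -1.000e-03, -9.000e-04]))
-1 (np.float64(0.5348542188986074), np.float64(-0.17621562527161613), np.float64(0.13)) (array([  92.7, -562.9, -666.1]), array([-1.521e+00, -1.000e-03, -9.000e-04]))
[0.6593454 0.1873634 0.05     ] [0.2242871  0.00334391 0.05      ]
[ 0.33908887 -0.1158853   0.05      ] [-0.16812071  0.2046897   0.05      ]
```

Request:
drive_tool:
  moves: "-2 -50 -15 0.15 0 0 -1; -4 -100 -30 0.30 0 0 -1; -6 -150 -45 0.45 0 0 -1; -8 -200 -60 0.60 0 0 -1; -8 -250 -75 0.75 0 0 -1; -8 -300 -90 0.90 0 0 -1; -8 -340 -135 1.05 0 0 -1; -8 -378 -181 1.20 0 0 -1"
  squeeze: 10

```text
t: 1.15
eef_pos: [0.4967, 0.34, 0.2301]
tcp_rot: [-0.027, 0.707, 0.027, 0.707]
wrist_force: [0.9, -0.8, 0.8]
gripper_width: 0.015
```

Run:
```python
from h import *
s=state();print(s['t'],s['eef_pos'],s['qpos'].round(3),s['gripper_width']);R0=Ro.from_quat(s['tcp_rot']).as_matrix();print(R0.round(3))
for p in((0.58,0.15,.23),t2w(-.160,0,.16)): print(rel(R0,s['eef_pos'],p,goal(1)))
```

```text
1.15 [0.49671363 0.34002221 0.23011213] [-1.016  0.239  0.409  1.594 -0.097  1.329 -0.516] 0.015009256523230936
[[-0.    -0.077  0.997]
 [-0.001  0.997  0.077]
 [-1.    -0.001 -0.   ]]
(array([   0.2, -195.9,   68.4]), array([ 4.155e-01, -1.000e-04,  7.000e-04]))
(array([  70.4, -517.6,   -1.6]), array([ 4.155e-01, -1.000e-04,  7.000e-04]))
```

Request:
drive_tool:
  moves: "0 -58 10 0.06 0 0 -1; 0 -116 20 0.12 0 0 -1; 0 -174 25 0.18 0 0 -1; 0 -232 25 0.24 0 0 -1; 0 -290 20 0.30 0 0 -1; 0 -348 15 0.36 0 0 -1; 0 -406 8 0.4155 0 0 -1; 0 -462 3 0.4155 0 0 -1"

```text
t: 2.15
eef_pos: [0.5362, -0.1202, 0.2307]
tcp_rot: [0.118, 0.697, -0.117, 0.697]
wrist_force: [0.3, -0.5, 0.3]
gripper_width: 0.0003
```

Run:
```python
from h import *
s=state();print(s['t'],s['eef_pos'],s['qpos'].round(3),s['gripper_width'],s['wrist_force']);R0=Ro.from_quat(s['tcp_rot']).as_matrix();print(R0.round(3))
p=t2w(-.160,0,.16); print(rel(R0,s['eef_pos'],p,goal(1)))
c=get_calibration("wrist")['tool_from_camera'];T=np.eye(4);T[:3,:3]=R0;T[:3,3]=s['eef_pos'];T=T@c;np.save("Tw1.npy",T)
im,d=read_camera("wrist");np.savez("wrist1.npz",im=im,d=d)
cv2.imwrite("pics/wrist1.png",cv2.resize(im,(800,600),interpolation=2)[:,:,::-1])
```

```text
2.15 [ 0.53624987 -0.12015579  0.23065244] [-0.545  0.138  0.761  1.731 -0.099  1.311 -0.097] 0.00028641721838963696 [ 0.32199167 -0.54356929  0.25518896]
[[ 0.     0.328  0.945]
 [ 0.     0.945 -0.328]
 [-1.     0.001  0.   ]]
(array([ 70.6, -53.4,  17.1]), array([ 0.0042,  0.0002, -0.0005]))
```

View pics/wrist1.png

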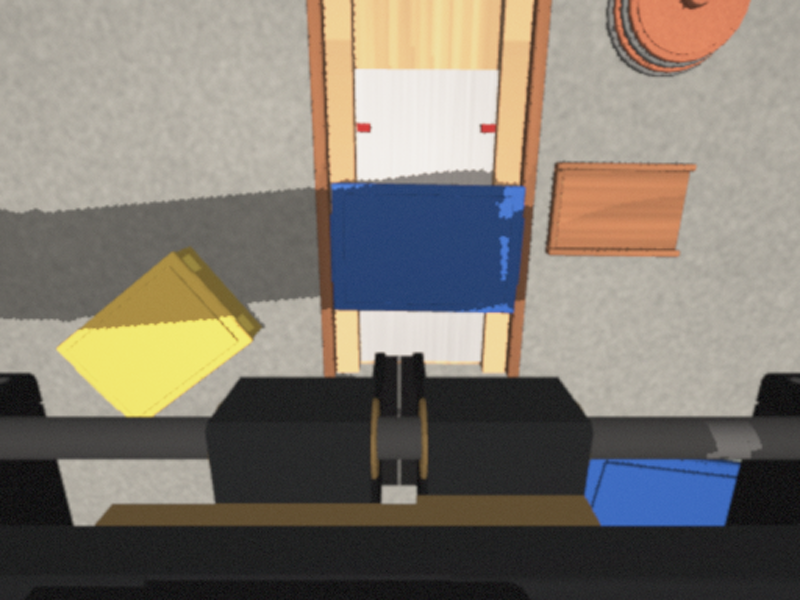

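Run:
```python
from h import *
T=np.load("Tw1.npy");f=1.5625
L=[('lugL',364,127,(0,46,29)),('lugR',488,127,(0,-46,29)),('pFL',356,69,(40,52,22)),('pFR',498,69,(40,-52,22)),('pRL',360,363,(-190,52,22)),('pRR',483,362,(-190,-52,22))]
A=[];B=[]
for n,u,v,t in L:
    w=ray("wrist",u/f,v/f,t[2]/1000,T);A.append(np.array(t[:2])/1000);B.append(w[:2]);print(n,w.round(4),w2t(w).round(4))
A=np.array(A);B=np.array(B);a0=A.mean(0);b0=B.mean(0);H=(A-a0).T@(B-b0);th=np.arctan2(H[0,1]-H[1,0],H[0,0]+H[1,1])
R=np.array([[np.cos(th),-np.sin(th)],[np.sin(th),np.cos(th)]]);o=b0-R@a0
print(np.degrees(th),o,(B-(A@R.T+o)).round(4).tolist())
for u,v in((331,309),(513,312),(330,184),(525,186)):
    print('lid',((ray("wrist",u/f,v/f,.06,T)[:2]-o)@R).round(4))
```

```text
lugL [ 0.5463 -0.0147  0.029 ] [-0.0039  0.0429  0.029 ]
lugR [ 0.6326 -0.0448  0.029 ] [-0.0036 -0.0485  0.029 ]
pFL [0.5543 0.0248 0.022 ] [0.0361 0.0484 0.022 ]
pFR [ 0.6517 -0.0091  0.022 ] [ 0.0364 -0.0547  0.022 ]
pRL [ 0.475  -0.1941  0.022 ] [-0.1967  0.0505  0.022 ]
pRR [ 0.5767 -0.2286  0.022 ] [-0.1955 -0.0569  0.022 ]
70.7075359803535 [ 0.58929437 -0.03054347] [[0.0004, 0.0007], [-0.0001, 0.0009], [0.0009, 0.0004], [0.0001, 0.0008], [-0.0024, -0.0014], [0.0011, -0.0015]]
lid [-0.1302  0.0713]
lid [-0.1325 -0.0665]
lid [-0.0386  0.0682]
lid [-0.0398 -0.068 ]
```

Request:
drive_tool:
  moves: "30 -28 10 0 0 0 -1; 60 -56 19 0 0 0 -1; 100 -56 19 0 0 0 -1; 140 -56 19 0 0 0 -1; 170 -56 19 0 0 0 -1; 185 -56 19 0 0 0 -1; 195 -56 19 0 0 0 -1; 200 -56 19 0 0 0 -1"

```text
t: 3.2
eef_pos: [0.5368, -0.1775, 0.0308]
tcp_rot: [0.117, 0.697, -0.117, 0.698]
wrist_force: [-1.1, 0.3, 0.6]
gripper_width: 0.0007
```

Run:
```python
from h import *
s=state();print(s['t'],s['eef_pos'],s['qpos'].round(3),s['wrist_force']);print(w2t(s['eef_pos']))
a=[]
for n in("scene","side"):
    im,d=read_camera(n);c=im[150:250,170:320] if n=="scene" else im[140:240,210:360]
    a.append(cv2.resize(c,None,fx=4,fy=4,interpolation=2))
cv2.imwrite("pics/v2.png",np.vstack(a)[:,:,::-1][:, :])
im=cv2.imread("pics/v2.png");cv2.imwrite("pics/v2.png",cv2.resize(im,(450,600)))
```

```text
3.2 [ 0.53678357 -0.17745578  0.03079216] [-0.351  0.417  0.716  1.905 -0.335  0.941  0.191] [-1.14097585  0.30728901  0.55552446]
[-0.16052889 -0.00223174  0.03079216]
```

View pics/v2.png

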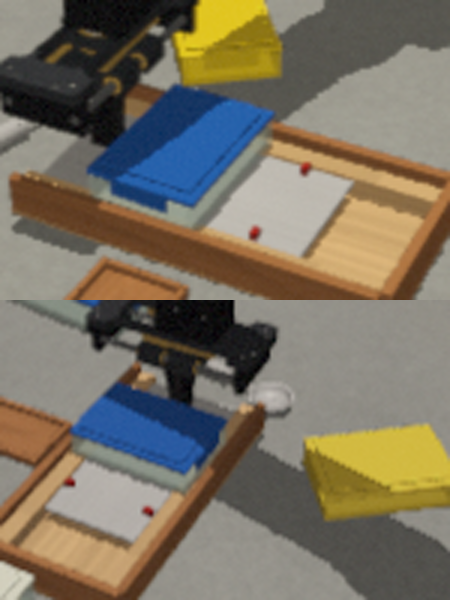

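Request:
drive_tool:
  moves: "5 0 0 0 0 0 -1; 9 0 0 0 0 0 -1; 13 0 0 0 0 0 -1; 16 0 0 0 0 0 -1; 19 0 0 0 0 0 -1; 21 0 0 0 0 0 -1; 22 0 0 0 0 0 -1; 22 0 0 0 0 0 -1"

```text
t: 4.3
eef_pos: [0.5368, -0.1775, 0.01]
tcp_rot: [0.118, 0.697, -0.117, 0.698]
wrist_force: [-6.1, 3.5, 22.9]
gripper_width: 0.0006
```

Run:
```python
from h import *
s=state();print(s['t'],s['eef_pos'],s['wrist_force'],w2t(s['eef_pos']))
```

```text
4.3 [ 0.53681971 -0.17752112  0.01001761] [-6.13385756  3.48502583 22.91120602] [-0.16057851 -0.00228753  0.01001761]
```

Request:
drive_tool:
  moves: "0 4 0 0 0 0 -1; 0 9 0 0 0 0 -1; 0 14 0 0 0 0 -1; 0 19 0 0 0 0 -1; 0 24 0 0 0 0 -1; 0 29 0 0 0 0 -1; 0 34 0 0 0 0 -1; 0 38 0 0 0 0 -1"

```text
t: 5.3
eef_pos: [0.5496, -0.1463, 0.0103]
tcp_rot: [0.117, 0.696, -0.12, 0.698]
wrist_force: [-3.9, -12.2, 14.7]
gripper_width: 0.0003
```

Run:
```python
from h import *
s=state();print(s['t'],s['eef_pos'],s['wrist_force'],w2t(s['eef_pos']));R0=Ro.from_quat(s['tcp_rot']).as_matrix();print(R0.round(4))
c=get_calibration("wrist")['tool_from_camera'];T=np.eye(4);T[:3,:3]=R0;T[:3,3]=s['eef_pos'];T=T@c;np.save("Tw2.npy",T)
a=[]
im,d=read_camera("scene");cv2.imwrite("pics/s3.png",cv2.resize(im[150:260,170:330],None,fx=4.5,fy=4.5,interpolation=2)[:,:,::-1])
im,d=read_camera("wrist");cv2.imwrite("pics/w3.png",cv2.resize(im,(800,600),interpolation=2)[:,:,::-1])
```

```text
5.3 [ 0.54958531 -0.14632522  0.01027592] [ -3.90529351 -12.15051623  14.72851495] [-0.1269136  -0.00396626  0.01027592]
[[ 0.003   0.3305  0.9438]
 [-0.0051  0.9438 -0.3305]
 [-1.     -0.0038  0.0045]]
```

View pics/s3.png

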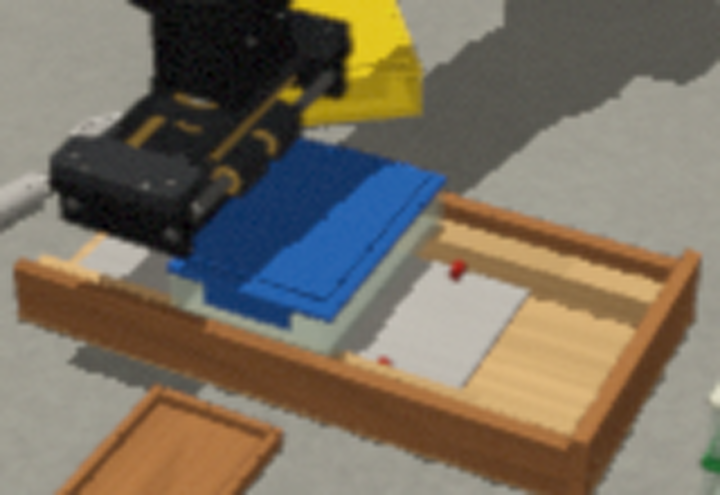

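View pics/w3.png

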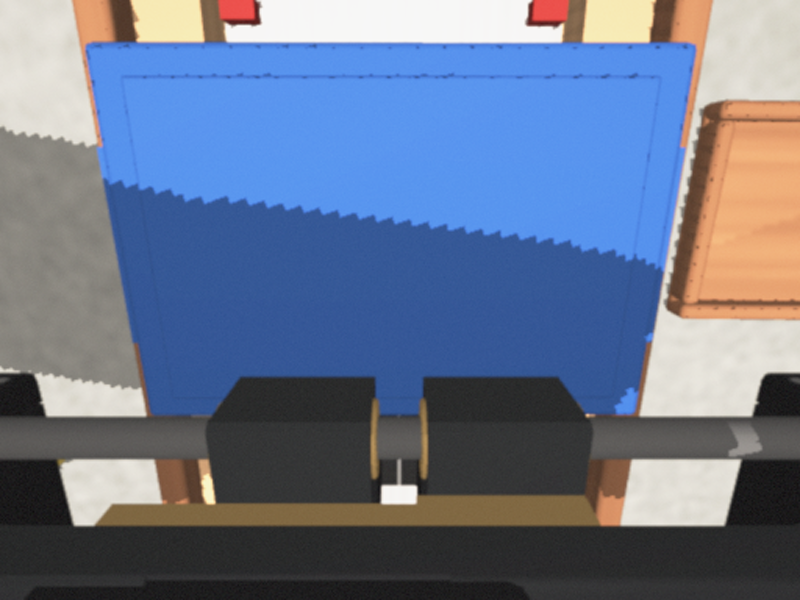

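Request:
drive_tool:
  moves: "1 5 0 0 0 0 -1; 1 10 0 0 0 0 -1; 1 15 0 0 0 0 -1; 1 20 0 0 0 0 -1; 1 25 0 0 0 0 -1; 1 30 0 0 0 0 -1; 1 35 0 0 0 0 -1; 1 40 0 0 0 0 -1"

```text
t: 6.4
eef_pos: [0.5634, -0.1107, 0.0102]
tcp_rot: [0.117, 0.695, -0.121, 0.699]
wrist_force: [-4.1, -16.4, 22.8]
gripper_width: 0.0005
```

Run:
```python
from h import *
s=state();print(s['t'],s['eef_pos'],s['wrist_force'],w2t(s['eef_pos']));R0=Ro.from_quat(s['tcp_rot']).as_matrix();print(R0.round(4))
im,d=read_camera("scene");cv2.imwrite("pics/s4.png",cv2.resize(im[150:260,170:330],None,fx=4.5,fy=4.5,interpolation=2)[:,:,::-1])
```

```text
6.4 [ 0.56337442 -0.11070685  0.01024303] [ -4.14434226 -16.36269627  22.76913731] [-0.08873734 -0.00514143  0.01024303]
[[ 0.0047  0.332   0.9433]
 [-0.0068  0.9433 -0.332 ]
 [-1.     -0.0049  0.0067]]
```

View pics/s4.png

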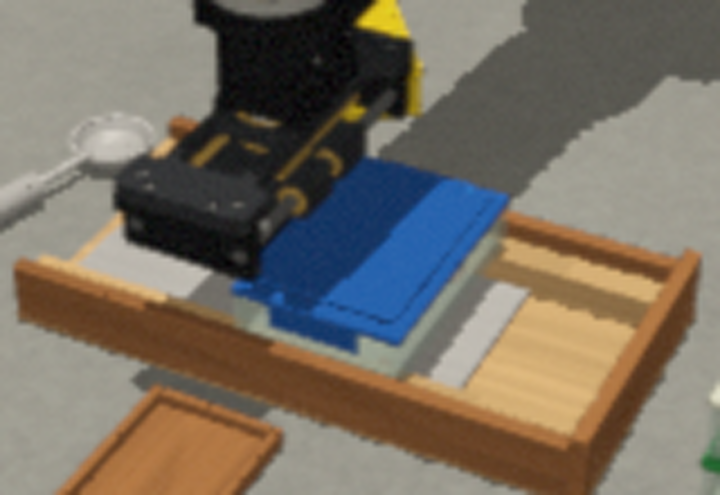

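Request:
drive_tool:
  moves: "0 5 0 0 0 0 -1; 0 10 -1 0 0 0 -1; 0 15 -1 0 0 0 -1; 0 20 -1 0 0 0 -1; 0 25 -1 0 0 0 -1; 0 30 -1 0 0 0 -1; 0 35 -1 0 0 0 -1; 0 40 -1 0 0 0 -1"

```text
t: 7.45
eef_pos: [0.5757, -0.0728, 0.0103]
tcp_rot: [0.117, 0.695, -0.121, 0.699]
wrist_force: [-5.3, -17.7, 24.0]
gripper_width: 0.0004
```

Run:
```python
from h import *
s=state();print(s['t'],s['eef_pos'],s['wrist_force'],w2t(s['eef_pos']));R0=Ro.from_quat(s['tcp_rot']).as_matrix();print(R0.round(4))
im,d=read_camera("scene");cv2.imwrite("pics/s5.png",cv2.resize(im[150:260,170:330],None,fx=4.5,fy=4.5,interpolation=2)[:,:,::-1])
```

```text
7.45 [ 0.5756874  -0.07284176  0.0102983 ] [ -5.34697108 -17.74921996  24.01623486] [-0.04893223 -0.004178    0.0102983 ]
[[ 0.0046  0.3323  0.9432]
 [-0.0068  0.9432 -0.3322]
 [-1.     -0.0048  0.0066]]
```

View pics/s5.png

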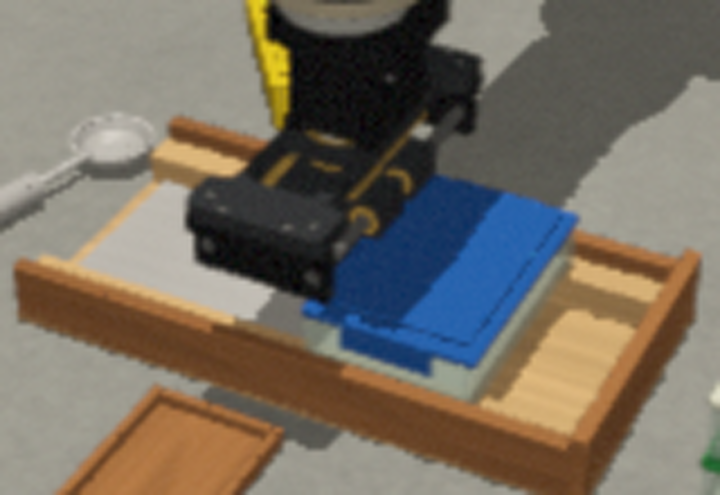

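Request:
drive_tool:
  moves: "0 5 0 0 0 0 -1; 0 10 0 0 0 0 -1; 0 15 0 0 0 0 -1; 0 20 0 0 0 0 -1; 0 25 0 0 0 0 -1; 0 30 0 0 0 0 -1; 0 35 0 0 0 0 -1; 0 40 0 0 0 0 -1"

```text
t: 8.5
eef_pos: [0.5889, -0.0353, 0.0103]
tcp_rot: [0.117, 0.695, -0.121, 0.699]
wrist_force: [-5.3, -18.4, 25.4]
gripper_width: 0.0002
```

Run:
```python
from h import *
s=state();print(s['t'],s['eef_pos'],s['wrist_force'],w2t(s['eef_pos']));R0=Ro.from_quat(s['tcp_rot']).as_matrix();print(R0.round(4))
im,d=read_camera("scene");cv2.imwrite("pics/s6.png",cv2.resize(im[150:260,170:330],None,fx=4.5,fy=4.5,interpolation=2)[:,:,::-1])
```

```text
8.5 [ 0.58885899 -0.03528224  0.01031478] [ -5.27462164 -18.37240439  25.39564223] [-0.00913015 -0.00412594  0.01031478]
[[ 0.0044  0.3326  0.9431]
 [-0.0067  0.9431 -0.3325]
 [-1.     -0.0048  0.0064]]
```

View pics/s6.png

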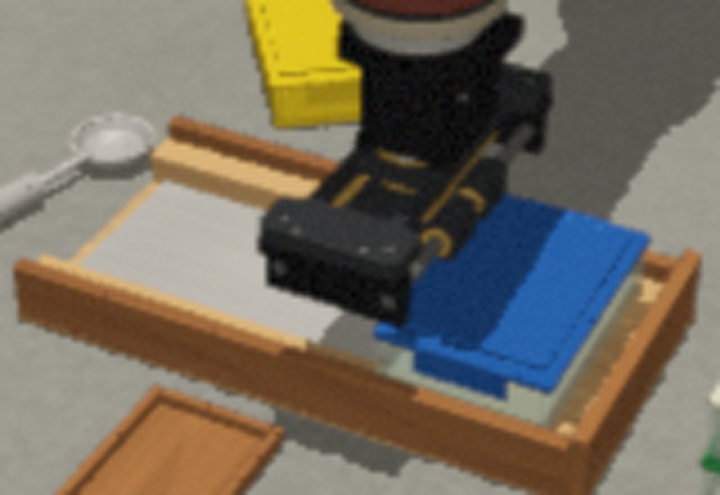

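Request:
drive_tool:
  moves: "0 3 0 0 0 0 -1; 0 6 0 0 0 0 -1; 0 9 0 0 0 0 -1; 0 11 0 0 0 0 -1; 0 13 0 0 0 0 -1; 0 14 0 0 0 0 -1; 0 15 0 0 0 0 -1; 0 16 0 0 0 0 -1"

```text
t: 9.55
eef_pos: [0.5941, -0.0203, 0.0103]
tcp_rot: [0.117, 0.695, -0.121, 0.699]
wrist_force: [-5.1, -19.7, 25.3]
gripper_width: 0.0006
```

Run:
```python
from h import *
s=state();print(s['t'],s['eef_pos'],s['wrist_force'],w2t(s['eef_pos']))
```

```text
9.55 [ 0.59407721 -0.02031587  0.01030687] [ -5.13504351 -19.71738927  25.29991745] [ 0.00671976 -0.00407663  0.01030687]
```

Request:
drive_tool:
  moves: "0 1 0 0 0 0 -1; 0 2 0 0 0 0 -1; 0 3 0 0 0 0 -1; 0 4 0 0 0 0 -1; 0 5 0 0 0 0 -1; 0 5 0 0 0 0 -1; 0 5 0 0 0 0 -1; 0 5 0 0 0 0 -1"

```text
t: 10.55
eef_pos: [0.5942, -0.0198, 0.0103]
tcp_rot: [0.117, 0.695, -0.124, 0.698]
wrist_force: [-12.8, -29.9, 30.3]
gripper_width: 0.0007
```

Run:
```python
from h import *
s=state();print(s['t'],s['eef_pos'],s['wrist_force'],w2t(s['eef_pos']))
im,d=read_camera("scene");cv2.imwrite("pics/s7.png",cv2.resize(im[170:260,230:340],None,fx=6.5,fy=6.5,interpolation=2)[:,:,::-1])
im,d=read_camera("side");cv2.imwrite("pics/d7.png",cv2.resize(im[155:255,190:310],None,fx=6,fy=6,interpolation=2)[:,:,::-1])
```

```text
10.55 [ 0.59416915 -0.01980383  0.01029247] [-12.8439644  -29.94346661  30.30401086] [ 0.00723327 -0.00399327  0.01029247]
```

View pics/s7.png

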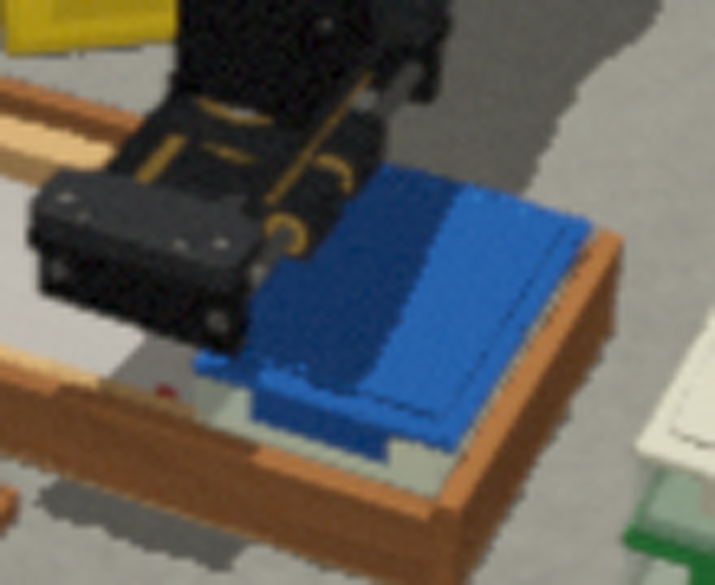

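View pics/d7.png

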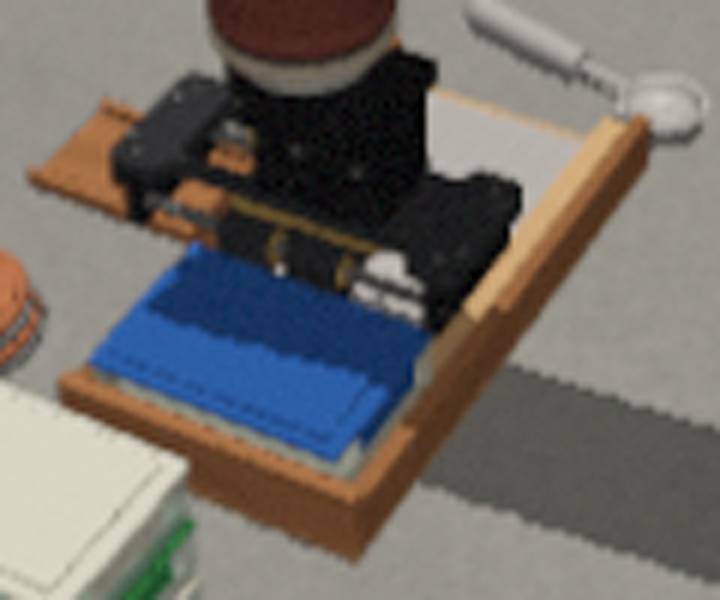

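Request:
drive_tool:
  moves: "0 -4 0 0 0 0 -1; 0 -8 0 0 0 0 -1; 0 -12 0 0 0 0 -1; 0 -16 0 0 0 0 -1; 0 -18 0 0 0 0 -1; 0 -18 0 0 0 0 -1; 0 -18 0 0 0 0 -1; 0 -18 0 0 0 0 -1"

```text
t: 11.65
eef_pos: [0.5928, -0.0221, 0.0104]
tcp_rot: [0.118, 0.695, -0.115, 0.7]
wrist_force: [5.0, 8.4, 17.2]
gripper_width: 0.0004
```

Run:
```python
from h import *
s=state();print(s['t'],s['eef_pos'],s['wrist_force'],w2t(s['eef_pos']))
im,d=read_camera("scene");cv2.imwrite("pics/s8.png",cv2.resize(im[170:260,230:340],None,fx=6.5,fy=6.5,interpolation=2)[:,:,::-1])
```

```text
11.65 [ 0.59275384 -0.02207133  0.0104138 ] [ 5.03679488  8.3858474  17.20187357] [ 0.0046244  -0.00341149  0.0104138 ]
```

View pics/s8.png

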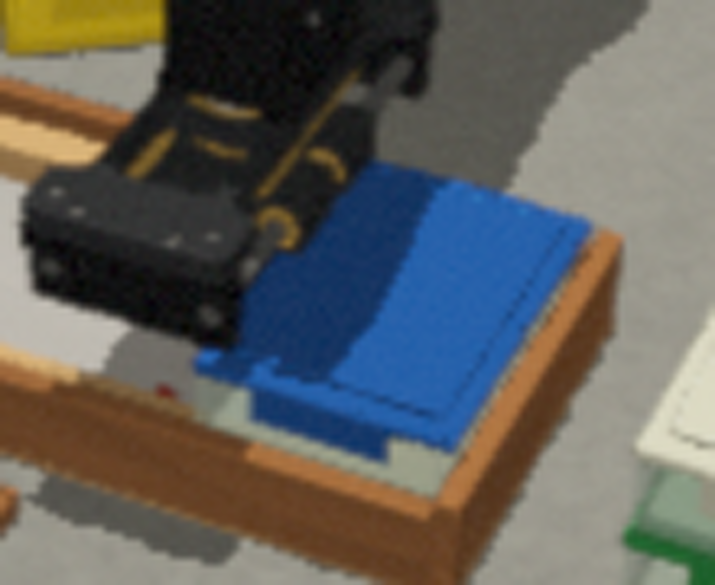

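Request:
drive_tool:
  moves: "0 -3 0 0 0 0 -1; 0 -6 0 0 0 0 -1; 0 -8 0 0 0 0 -1; -3 -8 0 0 0 0 -1; -6 -8 0 0 0 0 -1; -9 -8 0 0 0 0 -1; -12 -8 0 0 0 0 -1; -16 -8 0 0 0 0 -1"

```text
t: 12.7
eef_pos: [0.5855, -0.0326, 0.0237]
tcp_rot: [0.117, 0.697, -0.117, 0.697]
wrist_force: [-0.0, 0.9, -1.3]
gripper_width: 0.0004
```

Run:
```python
from h import *
s=state();print(s['t'],s['eef_pos'],s['wrist_force'],w2t(s['eef_pos']))
im,d=read_camera("scene");cv2.imwrite("pics/s9.png",cv2.resize(im[170:260,230:340],None,fx=6.5,fy=6.5,interpolation=2)[:,:,::-1])
```

```text
12.7 [ 0.58549289 -0.03257013  0.02367321] [-0.01986315  0.89801686 -1.34047753] [-7.69012060e-03 -5.00920652e-05  2.36732122e-02]
```

View pics/s9.png

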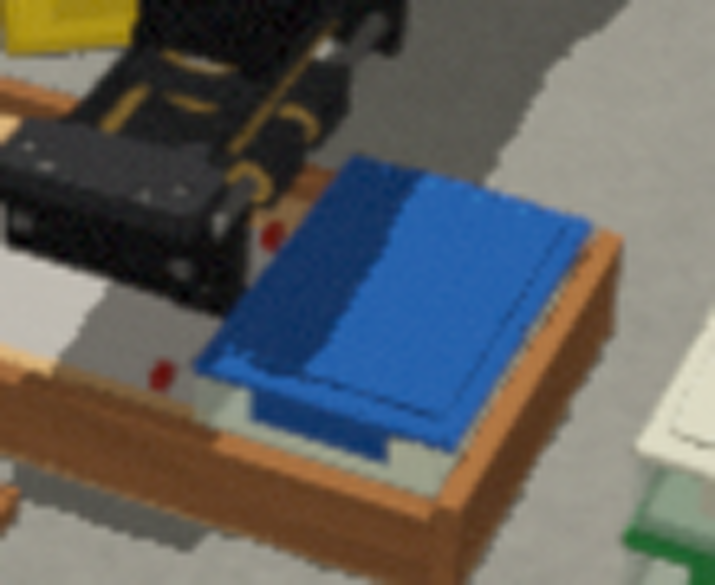

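Plate is up and both lugs stand behind the dish: red at (163,375) and (272,237). The finger is clear, so I raise the hand.

Request:
drive_tool:
  moves: "-15 -5 0 0 0 0 -1; -40 -10 0 0 0 0 -1; -70 -15 0 0 0 0 -1; -100 -30 0 0 0 0 -1; -130 -60 0 0 0 0 -1; -160 -90 0 0 0 0 -1; -170 -120 0 0 0 0 -1; -170 -120 0 0 0 0 -1"

```text
t: 13.75
eef_pos: [0.545, -0.1496, 0.1951]
tcp_rot: [0.119, 0.697, -0.119, 0.697]
wrist_force: [0.3, 0.4, -0.8]
gripper_width: 0.0003
```

Run:
```python
from h import *
s=state();print(s['t'],s['eef_pos'],s['wrist_force'],s['qvel'].round(3))
R0=Ro.from_quat(s['tcp_rot']).as_matrix();T=np.eye(4);T[:3,:3]=R0;T[:3,3]=s['eef_pos'];T=T@get_calibration("wrist")['tool_from_camera'];np.save("Tw3.npy",T)
im,d=read_camera("wrist");cv2.imwrite("pics/w10.png",cv2.resize(im,(800,600),interpolation=2)[:,:,::-1])
im,d=read_camera("scene");cv2.imwrite("pics/s10.png",cv2.resize(im[160:310,150:400],None,fx=3.2,fy=3.2,interpolation=2)[:,:,::-1])
```

```text
13.75 [ 0.54500425 -0.14955321  0.19507305] [ 0.32623922  0.39759465 -0.80148172] [-0.025  0.025 -0.051  0.012 -0.025 -0.011 -0.022]
```

View pics/w10.png

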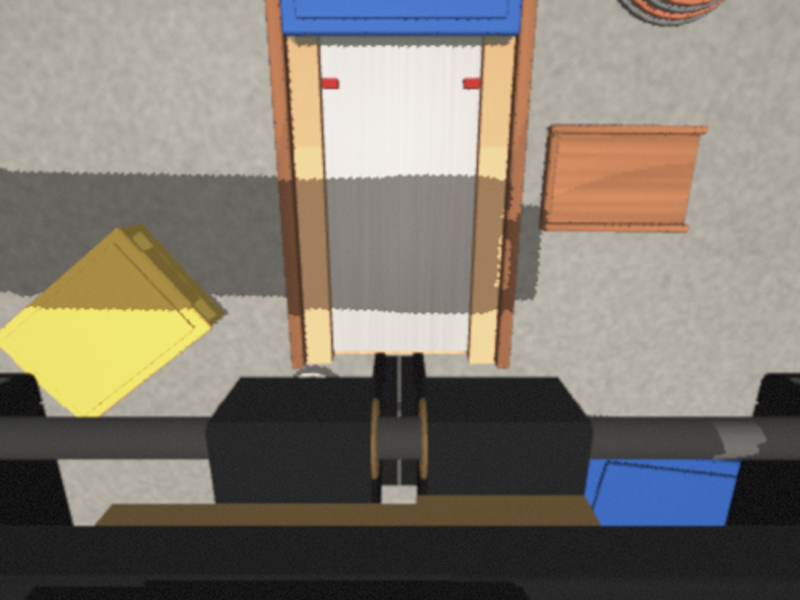

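View pics/s10.png

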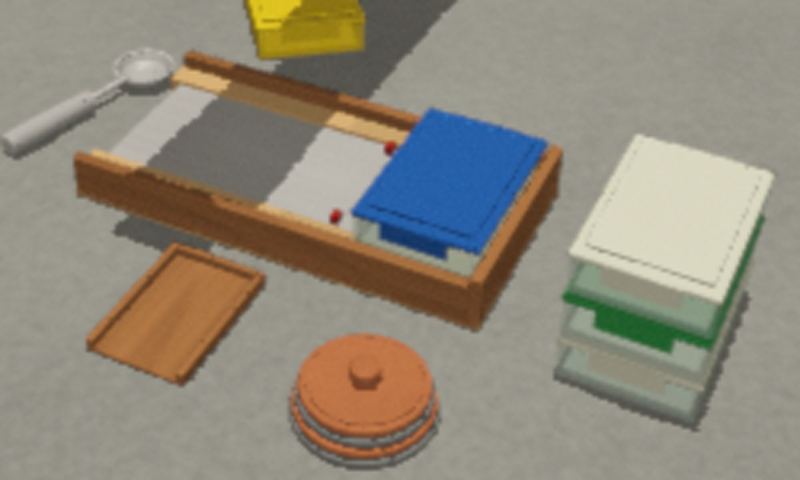

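Run:
```python
from h import *
T=np.load("Tw3.npy");f=1.5625
for n,u,v,z in(('lugL',331,83,.029),('lugR',472,83,.029),('lidL',285,33,.058),('lidR',518,36,.058)):print(n,w2t(ray("wrist",u/f,v/f,z,T)).round(4))
# dish front/back corners in scene, z .060, and lugs
for n,x,y,z in(('bL',432,108,.06),('fL',547,145,.06),('bR',356,212,.06),('fR',477,250,.06),('lugL',390,146,.029),('lugR',336,214,.029)):print(n,w2t(ray("scene",150+x/3.2,160+y/3.2,z)).round(4))
```

```text
lugL [-0.0041  0.0425  0.029 ]
lugR [-0.0042 -0.0489  0.029 ]
lidL [0.018 0.064 0.058]
lidR [ 0.0163 -0.07    0.058 ]
bL [0.0249 0.0587 0.06  ]
fL [0.1172 0.0537 0.06  ]
bR [ 0.0269 -0.0768  0.06  ]
fR [ 0.1143 -0.0762  0.06  ]
lugL [0.0001 0.0395 0.029 ]
lugR [-0.0007 -0.051   0.029 ]
```

```bash
python3 -c "
from plant import *
print(finish_job())"
```

```text
the job is handed in; nothing more can be done
None
```

The blue-lidded dish is in the far bay against the end stop, with the plate up and both lugs standing behind it. I handed the job in at about 13.9 s; no verdict is reported.

**What I did:** With the fingers shut, I pressed the plate down behind the dish. The fingertips stayed at z of about 10 mm with 15–30 N of press the whole way, so the plate was on its stop. I slid the dish over the lugs until it stopped moving and the push force rose by about 10 N. I then backed the fingers off with the plate still held down, let it spring up, and took the hand away.

**Last checks:**
- **Dish at home:** in the last wrist picture the dish's rear edge is about 21 mm past the lugs, which puts its centre at tray x of about 68 mm (67 mm is home). In the last pictures it looks level.
- **Lugs and plate:** both lugs are visible behind the dish, standing up.
- **Hand clear:** the tool was at z of about 195 mm, and the wrist force was under 1 N.
- **Bystanders:** the hand never went near the stack, lids, spoon rest or spoon, and they look unmoved by eye. I did not measure them.

**Disagreements:** the cameras differed by about 5 mm along the tray, so I judged home by contact and by distance from the lugs. The scene camera puts the dish centre slightly further on, at about 71 mm. My first back-off moved the fingers only 2.6 mm because they dragged on the plate, so I backed off again before raising.

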